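# Fetch the deep tray out of the stack for the microscope

### The arm

A 6-joint arm with a two-finger parallel gripper is mounted at the origin on the work surface. World frame = base frame: x ahead of the robot, y to its left, z up, the work surface at z = 0. Lengths are in m, angles in rad, forces in N, time in s.
With the tool pointing down it reaches from about 0.35 to 0.95 m from the base axis. Payload 17.4 kg.
Tool frame: the origin (TCP) lies at the very end of the fingers, on their centre line; the grasp point (between the pads) lies 19 mm behind it; z points along the fingers, y is the line along which they close (so a half turn about z gives the same grasp; the last joint's range is limited). The gripper opens to 93 mm and grips with 3 to 60 N. Pads are 15 mm wide; open, the fingers measure 128 mm over their backs; the gripper's body (75 mm by 188 mm) begins 65 mm behind the grasp point.
Start: joints at [-1.344, 0.116, 1.442, -0, 1.584, -0.038], TCP at [0.177, -0.651, 0.219] pointing down, gripper open.
Joint ranges: [-2.83, 2.83], [-0.83, 2.19], [0.07, 2.5], [-1.14, 4.28], [0.01, 3], [-2.97, 2.97]. Speed limits (rad/s): [1.89, 1.89, 2.22, 3.14, 3.14, 3.14].

### API

Orientations are given as a 3x3 rotation matrix whose columns are the frame's x, y, z axes.
In Python, from rig import status, viewer, job gives the robot as it stands.
- The arm moves only by the tool move_arm, never from a script. Its argument "deltas" is a list of rows, each an object of numbers: "hand": the closure, from 0 (fully open) to 1 (shut); "x", "y", "z": the shift along the tool's x, y, z normalised to -1 to 1, where 1 is 0.3 m; "twist": the turn about the tool's z normalised to -1 to 1, where 1 is 1.5 rad. In form: [{"hand": .., "x": .., "y": .., "z": .., "twist": ..}, ...]. A call has 1 to 12 rows; each row is the pose to reach, as a shift and turn from the pose commanded when the call began, along the tool's axes at that moment; what a row does not reach only later rows make up. A row lasts 1/10 s, in which the tool goes at most 50 mm and 8.59 degrees, less where a joint would pass 70% of its speed; a pose out of reach is approached as far as the arm can. A call with a number of a shift or a turn outside -1 to 1 is refused whole. A call with a gripper value outside its range is refused whole. The fingers move at their own pace and stop on an object; "squeeze" is the grip in N (left out, the last holds). Time passes only in rows, so rows that repeat a pose let the fingers close. It gives the time, the measured TCP pose, the force, the opening and the grip force at its end, in the units of the state.
- status.sense(): the state, without advancing time (a new reading comes with each control period).
- viewer.grab_frame(name): name is "side" or "top"; returns a dict with "image" (400x640x3 uint8, red, green, blue), "mtx" (3x3 intrinsics, pixels), "R" (3x3) and "t" (3): a world point X has camera coordinates R X + t. Camera axes: x right, y down, z forward; pixel columns grow to the right and rows downward; lengths in m; the calibration is good to about 2 mm. A picture is of the moment at which its call begins. There is no depth.
- job.job_done(): hands the job in; it is judged then, once.
The state is a dict: "time": time; "q": joint angles; "qd": joint speeds; "joint_torque": joint torques, N m; "position": TCP position; "orientation": TCP orientation; "force": force on the tool from outside, world axes, zero at the start; "wrist_torque": the same for the moment, N m; "grip_width": finger opening in m; "grasp_force": force on a finger pad.
Only numpy, scipy, OpenCV 4.12 (cv2) and the standard library are available. Lean on these libraries where they do the work, as an engineer would, in place of code of your own. Each camera call takes 0.05 s, during which the arm holds its last target. There are 200 camera calls.

### The job

The boards to be inspected are in the deep tray in the middle of the stack. Lift the two trays above it off first, put the deep tray in the middle of the microscope's glide stage with its long side along the stage's long side, and restack the two trays in their old order on the two that stay standing, nested home, keeping every tray level and setting it down without dropping it. Then wake the ring light by holding the round key of its controller fully down for at least two seconds and let go; leave the heat sink and the tweezers beside the mat where they lie.

Things in the scene. Friction and masses are not known exactly. Their poses are not given: they have to be found in the camera images.
- tray_low: Lowest tray of the stack, grey plastic, open on top, 110 (its x) x 60 (its y) mm outside, walls 3 mm. Shallow: 23 mm high overall, namely a 98 x 48 mm foot 3 mm high and above it a 20 mm body of the full 110 x 60 with straight walls. Origin: centre of the foot's underside; z up. Stacked, the foot of each tray drops 3 mm inside the rim of the tray below with 3 mm of play all round, so that shallow trays sit 20 mm apart. It stands on the bench and stays there.
- tray_second: Second tray from below, shallow, same as tray_low (origin 20 mm above that of tray_low). It stays there too; its rim is 43 mm above the bench.
- tray_deep: The wanted tray, third from below: same 110 x 60 mm outline, walls, foot and origin, but deep, 35 mm high overall (3 mm foot, 32 mm body); holds two small green boards. At the start its rim is 75 mm above the bench, the body of the tray above begins there. About 0.12 kg.
- tray_fourth: Fourth tray from below, directly on the deep tray, shallow, same as tray_low, about 75 g. At the start its origin is 32 mm above that of tray_deep.
- tray_top: Top tray, shallow, same as tray_low, about 75 g, standing nested on tray_fourth, origin 20 mm above. At the start its rim is 115 mm above the bench. The two upper trays can be lifted together by gripping tray_fourth across its 60 mm width.
- stage_top (a point): Centre of the top face of the microscope's glide stage, a white cast plate 190 mm long (x of this frame) x 150 mm wide (y), fixed to the bench, top face 18 mm above it, with a round insert of 95 mm in the middle, flush. Two stage clips folded out along the edge at +x (x = 74 to 84 mm) stand 5 mm high. z up.
- mat: Bare grey rubber mat, 200 (its x) x 160 (its y) x 3 mm, fixed to the bench, clear of things: a good place to set trays down meanwhile. Origin: centre of its underside.
- controller: Black ring-light controller, a box 100 (its x) x 140 (its y) x 36 mm high, fixed. Origin: centre of its underside. On its top: a display near +x, four flat arrow keys, a fixed knob 17 mm high at x -25, y -45 mm (leave it), and the round light key at x -25, y +40 mm.
- light_key_top (a point): Centre of the top of the round light key, a grey push button of 20 mm diameter in a low black collar, pressed straight down.
- light_key (a joint): Travel of the light key in m: 0 when released, 0.005 when fully down (spring, about 5 N there). It counts as held down beyond 0.003; it springs back when let go.
- heatsink: Finned aluminium heat sink 40 x 40 x 24 mm, on the bench to the robot's left of the mat; origin under its centre. Leave alone.
- tweezers: Steel tweezers 130 mm long (x), 6 mm high, on the bench to the robot's right of the mat; origin under the middle. Leave alone.

How it is judged:
On the way, in this order (a step that is already met when the one before it is completed fails the run):
1. both upper trays are lifted off and clear of the deep tray, which is still in its place in the stack (distance of tray_deep from where it was at the start of the episode below 0.02 m and horizontal distance between each of tray_fourth, tray_top and tray_deep above 0.08 m), for 0.2 s.
2. the deep tray stands on the middle of the stage, the two upper trays are nested again on the two lower ones, and all are let go (horizontal distance between tray_deep and stage_top below 0.015 m and z of tray_deep in the frame of stage_top between -0.002 and 0.003 m and angle between the x axis of tray_deep and the x axis of stage_top, either way round below 0.2 rad and horizontal distance between tray_fourth and tray_second below 0.006 m and z of tray_fourth in the frame of tray_second between 0.018 and 0.0217 m and angle between the x axis of tray_fourth and the x axis of tray_second, either way round below 0.12 rad and horizontal distance between tray_top and tray_fourth below 0.006 m and z of tray_top in the frame of tray_fourth between 0.018 and 0.0217 m and angle between the x axis of tray_top and the x axis of tray_fourth, either way round below 0.12 rad and angle between each of tray_deep, tray_fourth, tray_top's own z axis and vertical below 0.05 rad and linear speed of each of tray_deep, tray_fourth, tray_top below 0.02 m/s and contact force between the fingers and tray_deep below 0.05 N and contact force between the fingers and tray_fourth below 0.05 N and contact force between the fingers and tray_top below 0.05 N), for 0.2 s.
3. the light key is held down for two seconds without a break (value of joint light_key above 0.003 m), for 2 s.
At the end, for the whole second after the job is handed in: Deep tray flat on the stage, centred within 15 mm, long sides within 0.2 rad; fourth nested on second and top on fourth (origins 18 to 21.7 mm apart in height, 6 mm sideways, 0.12 rad); trays level within 0.05 rad, at rest; key, held beyond 3 mm for 2 s once all stood so, released (horizontal distance between tray_deep and stage_top below 0.015 m and z of tray_deep in the frame of stage_top between -0.002 and 0.003 m and angle between the x axis of tray_deep and the x axis of stage_top, either way round below 0.2 rad and horizontal distance between tray_fourth and tray_second below 0.006 m and z of tray_fourth in the frame of tray_second between 0.018 and 0.0217 m and angle between the x axis of tray_fourth and the x axis of tray_second, either way round below 0.12 rad and horizontal distance between tray_top and tray_fourth below 0.006 m and z of tray_top in the frame of tray_fourth between 0.018 and 0.0217 m and angle between the x axis of tray_top and the x axis of tray_fourth, either way round below 0.12 rad and angle between each of tray_deep, tray_fourth, tray_top's own z axis and vertical below 0.05 rad and linear speed of each of tray_deep, tray_fourth, tray_top below 0.02 m/s and value of joint light_key below 0.001 m); the robot touches nothing.
It fails at once if a tray is tipped by more than 20 degrees (angle between any of tray_deep, tray_fourth, tray_top's own z axis and vertical above 0.35 rad).
It fails at once if the two lower trays are shifted by more than 20 mm (distance of any of tray_low, tray_second from where it was at the start of the episode above 0.02 m).
It fails at once if a tray is dropped (falls free at more than 0.4 m/s, about 8 mm) ((linear speed of tray_deep above 0.4 m/s and contact force between anything else and tray_deep below 0.02 N) or (linear speed of tray_fourth above 0.4 m/s and contact force between anything else and tray_fourth below 0.02 N) or (linear speed of tray_top above 0.4 m/s and contact force between anything else and tray_top below 0.02 N)).
It fails at once if the heat sink or the tweezers are displaced by more than 30 mm (distance of any of heatsink, tweezers from where it was at the start of the episode above 0.03 m).
It also fails if it takes over 72 s, if anything falls off the work surface, if the arm or the gripper's body presses on something with over 40 N, if the wrist force passes 120 N, or if a joint passes its speed limit or range.

## Working session

There is one attempt and no reset: what is moved stays moved. The work goes in short steps, Python scripts to look and compute and a tool call to move; the robot and the scene stay as the last step left them, time stands still between calls to the robot, and variables do not carry over. Pictures are saved under pics/ and viewed, at most 10 in all, crops included, and the job is handed in when it is done.

Besides the shell and the picture viewer there is one more tool, called as a command line: name --argument value ..., lists and objects as JSON in quotes. move_arm: Moves the arm, as the interface text tells. Its arguments: {"type":"object","properties":{"deltas":{"type":"array","items":{"type":"object","properties":{"hand":{"type":"number"},"x":{"type":"number","minimum":-1,"maximum":1},"y":{"type":"number","minimum":-1,"maximum":1},"z":{"type":"number","minimum":-1,"maximum":1},"twist":{"type":"number","minimum":-1,"maximum":1}}}},"squeeze":{"type":"number"}},"required":["deltas"]}

```bash
mkdir -p pics; python3 - <<'E'
from rig import status, viewer
import cv2,json
s=status.sense();print(s['time'],s['position'],s['orientation'],s['grip_width'])
for n in('top','side'):
    f=viewer.grab_frame(n);cv2.imwrite(f'pics/{n}0.png',f['image'][:,:,::-1]);print(n,f['mtx'].tolist(),f['R'].tolist(),f['t'].tolist())
E
```

```text
0.0 [ 0.17659061 -0.65125623  0.21787471] [[ 9.65151031e-01  2.61693340e-01 -2.88379487e-04]
 [ 2.61693497e-01 -9.65150291e-01  1.19537508e-03]
 [ 3.44921515e-05 -1.22918453e-03 -9.99999244e-01]] 0.0928950917249375
top [[438.2991472800936, 0.0, 318.50906228616725], [0.0, 438.2991472800936, 200.85487299387415], [0.0, 0.0, 1.0]] [[-0.0015973768024536642, -0.9996895102371791, 0.02486627252124341], [-0.9918576453218522, -0.001582634230359914, -0.1273416926441778], [0.12734150856630508, -0.02486721517666696, -0.9915471556135973]] [-0.006553048318325957, 0.5660142577189708, 0.9513547880647752]
side [[395.58814376691964, 0.0, 326.69217792014473], [0.0, 395.58814376691964, 207.96576245855547], [0.0, 0.0, 1.0]] [[-0.9398353761841571, -0.34110415666182947, 0.01890555423164815], [-0.263438276258388, 0.68838799250227, -0.6758122863493262], [0.21750802347222264, -0.6401327409894895, -0.7368312789495912]] [0.4893557701657966, 0.22016339682559, 0.8426582973066826]
```

View pics/top0.png

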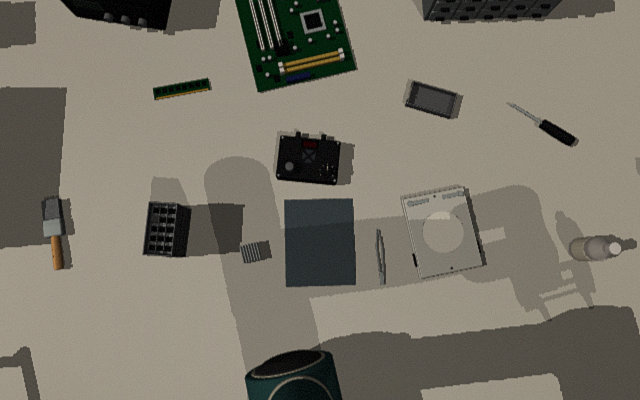

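View pics/side0.png

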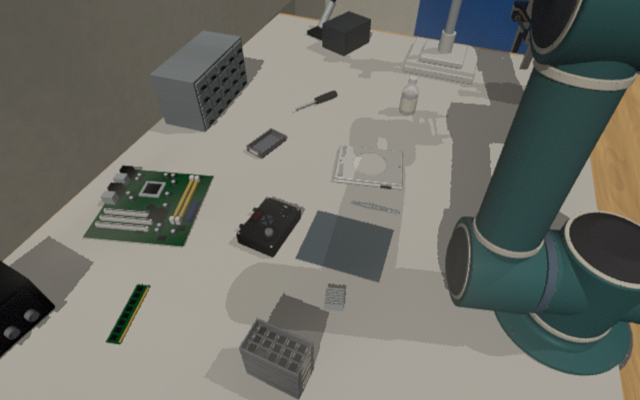

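The top view shows the stack at about (167,230), the mat at (320,242), the stage at (443,232) and the controller at (308,160). I'll enlarge these for the corners.

```bash
python3 - <<'E'
import cv2,numpy as np
t=cv2.imread('pics/top0.png')
a=cv2.resize(t[190:270,130:210],(400,400),interpolation=cv2.INTER_CUBIC)
b=cv2.resize(t[120:200,265:365],None,fx=4,fy=4,interpolation=cv2.INTER_CUBIC)[:, :400]
c=cv2.resize(t[180:285,395:495],(400,420),interpolation=cv2.INTER_CUBIC)[:400]
s=cv2.imread('pics/side0.png')
d=cv2.resize(s[310:400,230:330],(440,396),interpolation=cv2.INTER_CUBIC)
cv2.imwrite('pics/crop1.png',np.hstack([a,c]))
o=np.zeros((400,800,3),np.uint8);o[:320,:400]=b;o[:396,400:]=d[:, :400];cv2.imwrite('pics/crop2.png',o)
E
```

```text
(no output)
```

View pics/crop1.png

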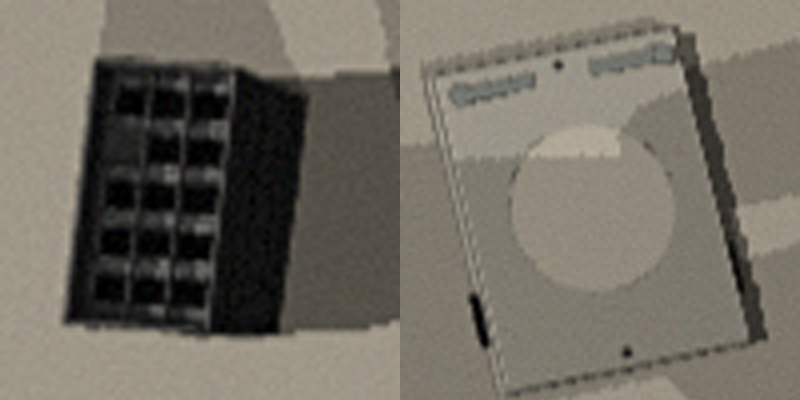

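View pics/crop2.png

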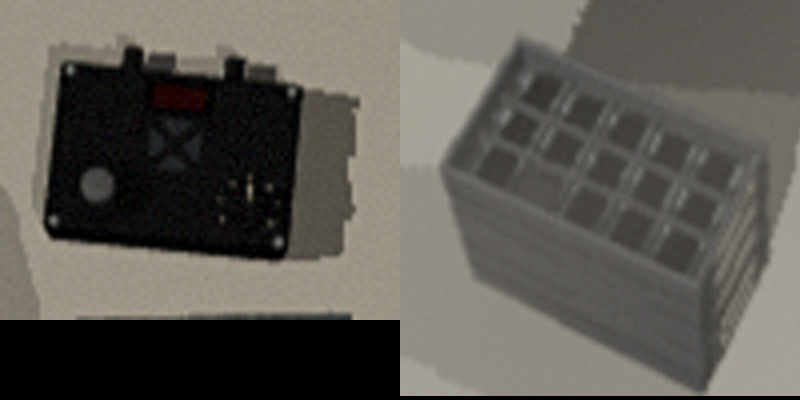

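The stack's rim corners are (149,202), (177,204), (172,256) and (143,254) in the top view. The stage insert's centre is (443,232), with clips at its far (+world x) edge. The light key is at (289.5,166).

```bash
cat > geo.py <<'E'
import numpy as np
C=dict(top=([[438.299,0,318.509],[0,438.299,200.855],[0,0,1]],[[-0.0015973768,-0.99968951,0.02486627],[-0.9918576453,-0.0015826342,-0.1273416926],[0.1273415086,-0.0248672152,-0.9915471556]],[-0.006553048,0.5660142577,0.951354788]),
side=([[395.588,0,326.692],[0,395.588,207.966],[0,0,1]],[[-0.9398353762,-0.3411041567,0.0189055542],[-0.2634382763,0.6883879925,-0.6758122863],[0.2175080235,-0.640132741,-0.7368312789]],[0.4893557702,0.2201633968,0.8426582973]))
def back(n,p,z):
    K,R,t=map(np.array,C[n]); p=np.atleast_2d(p).astype(float)
    d=np.c_[p,np.ones(len(p))]@np.linalg.inv(K).T@R; c=-R.T@t
    return c+d*((z-c[2])/d[:,2])[:,None]
def proj(n,X):
    K,R,t=map(np.array,C[n]); u=(np.atleast_2d(X)@R.T+t)@K.T; return u[:,:2]/u[:,2:]
E
python3 - <<'E'
from geo import *
np.set_printoptions(precision=4,suppress=True)
def rect(n,px,z):
    P=back(n,px,z)[:,:2]
    l=(P[0]+P[1]-P[2]-P[3])/2; s=(P[0]+P[3]-P[1]-P[2])/2
    print(n,P.mean(0),'long',np.hypot(*l),np.degrees(np.arctan2(l[1],l[0])),'short',np.hypot(*s),np.degrees(np.arctan2(s[1],s[0])))
rect('top',[(149.4,202),(177.4,203.6),(172.4,256),(143,254.4)],.115)
# side: image left-bottom corner..: which is far
P=back('side',[(257.3,318.6),(313.6,343),(298.2,374.1),(240.2,347.5)],.115);print(P,P.mean(0))
rect('top',[(437/4+295,78/4+180),(272/4+395,30/4+180),(348/4+395,342/4+180),(105/4+395,392/4+180)],.018)
print('insert',back('top',(443.1,231.9),.018))
for z in(.036,.04,.045):print('key',back('top',(289.5,166.25),z))
print('mat',back('top',[(285,200),(353,198),(355,285),(286,286)],.003), 'heatsink',back('top',(256,251),.024),'tweez',back('top',(380,257),.006))
rect('top',[(68/4+265,68/4+120),(295/4+265,90/4+120),(280/4+265,250/4+120),(50/4+265,228/4+120)],.036)
E
```

```text
top [0.498  0.3173] long 0.1069572667508548 -3.657399085513708 short 0.05818650980334324 86.78704112933538
[[0.5491 0.2854 0.115 ]
 [0.4404 0.2922 0.115 ]
 [0.4449 0.3486 0.115 ]
 [0.5522 0.3421 0.115 ]] [0.4966 0.3171 0.115 ]
top [ 0.4965 -0.2913] long 0.18239264911911626 10.983423467320234 short 0.1417069675478618 101.39396169521072
insert [[ 0.4971 -0.2924  0.018 ]]
key [[0.6453 0.0593 0.036 ]]
key [[0.6444 0.0591 0.04  ]]
key [[0.6434 0.0589 0.045 ]]
mat [[ 0.5722  0.0706  0.003 ]
 [ 0.5771 -0.088   0.003 ]
 [ 0.3771 -0.0903  0.003 ]
 [ 0.3754  0.0667  0.003 ]] heatsink [[0.4541 0.1334 0.024 ]] tweez [[ 0.4403 -0.1482  0.006 ]]
top [0.6608 0.0165] long 0.09357396693813787 -5.688641880842217 short 0.13080865734167577 84.61426710480846
```

```bash
cat >> geo.py <<'E'
def chain(pts,start=None):
    """pts: (x,y,z,deg of tool x); prints normalised deltas, each from the pose before"""
    if start is None:
        from rig import status
        s=status.sense();o=s['orientation'];start=(*s['position'],np.degrees(np.arctan2(o[1][0],o[0][0])))
        print('at',np.round(start,4),'t',s['time'],'F',np.round(s['force'],2),'w',round(s['grip_width'],4),'g',s['grasp_force'])
    for p in pts:
        a=np.radians(start[3]);d=np.array(p[:3])-start[:3]
        print('x %.4f y %.4f z %.4f twist %.4f'%((np.cos(a)*d[0]+np.sin(a)*d[1])/.3,(np.sin(a)*d[0]-np.cos(a)*d[1])/.3,-d[2]/.3,np.radians(start[3]-p[3])/1.5));start=p
E
python3 -c "
from geo import *
chain([(.40,-.45,.22,15),(.497,-.17,.22,15),(.497,.10,.22,5),(.497,.317,.20,-3.6)])"
```

```text
at [ 0.1766 -0.6513  0.218  15.1745] t 0.1 F [ 0.16 -0.22  0.37] w 0.0928 g 0.0
x 0.8943 y -0.4527 z -0.0068 twist 0.0020
x 0.5539 y -0.8178 z -0.0000 twist 0.0000
x 0.2329 y -0.8693 z -0.0000 twist 0.1164
x 0.0630 y -0.7206 z 0.0667 twist 0.1001
```

move_arm --deltas '[{"hand": 0,"x": 0.894,"y": -0.453,"z": -0.007,"twist": 0},{"hand": 0,"x": 0.894,"y": -0.453,"z": -0.007,"twist": 0},{"hand": 0,"x": 0.894,"y": -0.453,"z": -0.007,"twist": 0},{"hand": 0,"x": 0.894,"y": -0.453,"z": -0.007,"twist": 0},{"hand": 0,"x": 0.894,"y": -0.453,"z": -0.007,"twist": 0},{"hand": 0,"x": 0.894,"y": -0.453,"z": -0.007,"twist": 0},{"hand": 0,"x": 0.894,"y": -0.453,"z": -0.007,"twist": 0},{"hand": 0,"x": 0.894,"y": -0.453,"z": -0.007,"twist": 0}]' --squeeze 20

```text
time: 0.9
position: [0.4005, -0.4495, 0.2206]
orientation: [[0.965, 0.264, -0.0], [0.264, -0.965, 0.0], [-0.0, -0.0, -1.0]]
force: [0.4, 0.1, 0.4]
grip_width: 0.0932
grasp_force: 0.0
```

move_arm --deltas '[{"hand": 0,"x": 0.554,"y": -0.818,"z": 0,"twist": 0},{"hand": 0,"x": 0.554,"y": -0.818,"z": 0,"twist": 0},{"hand": 0,"x": 0.554,"y": -0.818,"z": 0,"twist": 0},{"hand": 0,"x": 0.554,"y": -0.818,"z": 0,"twist": 0},{"hand": 0,"x": 0.554,"y": -0.818,"z": 0,"twist": 0},{"hand": 0,"x": 0.554,"y": -0.818,"z": 0,"twist": 0},{"hand": 0,"x": 0.554,"y": -0.818,"z": 0,"twist": 0}]'

```text
time: 1.6
position: [0.4969, -0.167, 0.2208]
orientation: [[0.964, 0.264, 0.0], [0.264, -0.964, 0.001], [0.001, -0.001, -1.0]]
force: [0.4, -0.9, -1.0]
grip_width: 0.0932
grasp_force: 0.0
```

move_arm --deltas '[{"hand": 0,"x": 0.233,"y": -0.869,"z": 0,"twist": 0.116},{"hand": 0,"x": 0.233,"y": -0.869,"z": 0,"twist": 0.116},{"hand": 0,"x": 0.233,"y": -0.869,"z": 0,"twist": 0.116},{"hand": 0,"x": 0.233,"y": -0.869,"z": 0,"twist": 0.116},{"hand": 0,"x": 0.233,"y": -0.869,"z": 0,"twist": 0.116},{"hand": 0,"x": 0.233,"y": -0.869,"z": 0,"twist": 0.116},{"hand": 0,"x": 0.233,"y": -0.869,"z": 0,"twist": 0.116},{"hand": 0,"x": 0.233,"y": -0.869,"z": 0,"twist": 0.116}]'

```text
time: 2.4
position: [0.4956, 0.0989, 0.2205]
orientation: [[0.996, 0.09, -0.0], [0.09, -0.996, -0.001], [-0.0, 0.001, -1.0]]
force: [-0.1, -0.2, -1.0]
grip_width: 0.0929
grasp_force: 0.0
```

move_arm --deltas '[{"hand": 0,"x": 0.063,"y": -0.721,"z": 0.067,"twist": 0.1},{"hand": 0,"x": 0.063,"y": -0.721,"z": 0.067,"twist": 0.1},{"hand": 0,"x": 0.063,"y": -0.721,"z": 0.067,"twist": 0.1},{"hand": 0,"x": 0.063,"y": -0.721,"z": 0.067,"twist": 0.1},{"hand": 0,"x": 0.063,"y": -0.721,"z": 0.067,"twist": 0.1},{"hand": 0,"x": 0.063,"y": -0.721,"z": 0.067,"twist": 0.1},{"hand": 0,"x": 0.063,"y": -0.721,"z": 0.067,"twist": 0.1}]'

```text
time: 3.1
position: [0.4954, 0.3157, 0.2003]
orientation: [[0.998, -0.06, -0.0], [-0.06, -0.998, -0.001], [-0.0, 0.001, -1.0]]
force: [0.5, -0.2, 0.9]
grip_width: 0.0927
grasp_force: 0.0
```

```bash
python3 -c "
from geo import *
chain([(.497,.317,.12,-3.6),(.497,.317,.078,-3.6)])"
```

```text
at [ 0.4954  0.3157  0.2003 -3.4576] t 3.1 F [ 0.5  -0.22  0.93] w 0.0927 g 0.0
x 0.0052 y -0.0046 z 0.2678 twist 0.0017
x 0.0000 y -0.0000 z 0.1400 twist 0.0000
```

move_arm --deltas '[{"hand": 0,"x": 0.005,"y": -0.005,"z": 0.1,"twist": 0.002},{"hand": 0,"x": 0.005,"y": -0.005,"z": 0.2,"twist": 0.002},{"hand": 0,"x": 0.005,"y": -0.005,"z": 0.28,"twist": 0.002},{"hand": 0,"x": 0.005,"y": -0.005,"z": 0.34,"twist": 0.002},{"hand": 0,"x": 0.005,"y": -0.005,"z": 0.38,"twist": 0.002},{"hand": 0,"x": 0.005,"y": -0.005,"z": 0.408,"twist": 0.002},{"hand": 0,"x": 0.005,"y": -0.005,"z": 0.408,"twist": 0.002},{"hand": 0.15,"x": 0.005,"y": -0.005,"z": 0.408,"twist": 0.002},{"hand": 0.25,"x": 0.005,"y": -0.005,"z": 0.408,"twist": 0.002},{"hand": 0.3,"x": 0.005,"y": -0.005,"z": 0.408,"twist": 0.002},{"hand": 0.35,"x": 0.005,"y": -0.005,"z": 0.408,"twist": 0.002},{"hand": 0.4,"x": 0.005,"y": -0.005,"z": 0.408,"twist": 0.002}]'

```text
time: 4.3
position: [0.4962, 0.3188, 0.0785]
orientation: [[0.998, -0.062, 0.0], [-0.062, -0.998, 0.0], [0.0, -0.0, -1.0]]
force: [-0.2, -0.6, 1.6]
grip_width: 0.0598
grasp_force: 20.0
```

move_arm --deltas '[{"hand": 0.5},{"hand": 0.6},{"hand": 0.6},{"hand": 0.6}]'

```text
validation failed for argument at $.de...
```

```bash
python3 -c "
from geo import *
from rig import viewer
import cv2
for n in('top','side'):cv2.imwrite('pics/%s1.png'%n,viewer.grab_frame(n)['image'][:,:,::-1])
chain([])"
```

```text
at [ 0.4962  0.3188  0.0785 -3.5609] t 4.4 F [-0.37 -0.38  2.77] w 0.0595 g 19.970010593533516
```

move_arm --deltas '[{"hand": 0.6,"x": 0,"y": 0,"z": -0.01,"twist": 0},{"hand": 0.6,"x": 0,"y": 0,"z": -0.03,"twist": 0},{"hand": 0.6,"x": 0,"y": 0,"z": -0.06,"twist": 0},{"hand": 0.6,"x": 0,"y": 0,"z": -0.1,"twist": 0},{"hand": 0.6,"x": 0,"y": 0,"z": -0.14,"twist": 0},{"hand": 0.6,"x": 0,"y": 0,"z": -0.17,"twist": 0},{"hand": 0.6,"x": 0,"y": 0,"z": -0.18,"twist": 0},{"hand": 0.6,"x": 0,"y": 0,"z": -0.18,"twist": 0}]'

```text
time: 5.2
position: [0.4963, 0.3187, 0.1328]
orientation: [[0.998, -0.062, 0.001], [-0.062, -0.998, 0.0], [0.001, -0.0, -1.0]]
force: [0.2, -0.1, -1.6]
grip_width: 0.0599
grasp_force: 20.0
```

```bash
python3 -c "
from geo import *
from rig import viewer
import cv2
t=viewer.grab_frame('top')['image'][:,:,::-1];s=viewer.grab_frame('side')['image'][:,:,::-1]
cv2.imwrite('pics/lift.png',np.hstack([cv2.resize(t[170:290,110:230],(400,400),interpolation=2),cv2.resize(s[250:400,200:350],(400,400),interpolation=2)]))
chain([(.475,.15,.133,-3.5),(.475,-.005,.12,-3.5)])"
```

```text
at [ 0.496   0.3186  0.1318 -3.5658] t 5.3 F [-0.05 -0.07 -1.58] w 0.0599 g 19.963423758745193
x -0.0348 y 0.5651 z -0.0040 twist -0.0008
x 0.0315 y 0.5157 z 0.0433 twist 0.0000
```

View pics/lift.png

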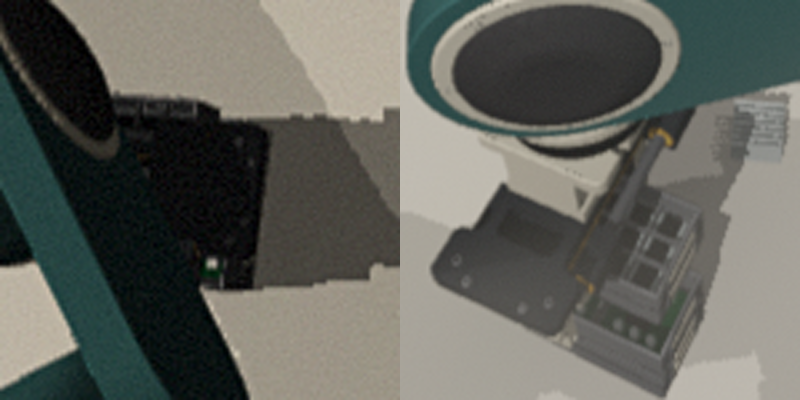

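Both trays came up together (1.6 N) and the deep tray with its boards stayed in place. Next I carry them to the mat.

move_arm --deltas '[{"hand": 0.6,"x": -0.002,"y": 0.04,"z": 0,"twist": 0},{"hand": 0.6,"x": -0.006,"y": 0.12,"z": 0,"twist": 0},{"hand": 0.6,"x": -0.012,"y": 0.22,"z": 0,"twist": 0},{"hand": 0.6,"x": -0.018,"y": 0.32,"z": 0,"twist": 0},{"hand": 0.6,"x": -0.024,"y": 0.42,"z": 0,"twist": 0},{"hand": 0.6,"x": -0.03,"y": 0.52,"z": 0,"twist": 0},{"hand": 0.6,"x": -0.02,"y": 0.62,"z": 0,"twist": 0},{"hand": 0.6,"x": -0.01,"y": 0.72,"z": 0,"twist": 0},{"hand": 0.6,"x": -0.01,"y": 0.82,"z": 0,"twist": 0},{"hand": 0.6,"x": -0.01,"y": 0.92,"z": 0,"twist": 0},{"hand": 0.6,"x": -0.01,"y": 0.98,"z": 0,"twist": 0},{"hand": 0.6,"x": -0.01,"y": 1,"z": 0,"twist": 0}]'

```text
time: 6.5
position: [0.4739, 0.0175, 0.1319]
orientation: [[0.998, -0.064, -0.0], [-0.064, -0.998, -0.0], [-0.0, 0.0, -1.0]]
force: [-0.2, 0.8, -1.4]
grip_width: 0.0603
grasp_force: 20.0
```

```bash
python3 -c "
from geo import *
chain([(.476,-.005,.0095,-3.5)])"
```

```text
at [ 0.4739  0.0175  0.1319 -3.6758] t 6.5 F [-0.18  0.84 -1.36] w 0.0603 g 19.963545575737953
x 0.0118 y 0.0745 z 0.4080 twist -0.0020
```

move_arm --deltas '[{"hand": 0.6,"x": 0.01,"y": 0.03,"z": 0.03,"twist": 0},{"hand": 0.6,"x": 0.01,"y": 0.05,"z": 0.1,"twist": 0},{"hand": 0.6,"x": 0.01,"y": 0.07,"z": 0.18,"twist": 0},{"hand": 0.6,"x": 0.01,"y": 0.07,"z": 0.25,"twist": 0},{"hand": 0.6,"x": 0.01,"y": 0.07,"z": 0.31,"twist": 0},{"hand": 0.6,"x": 0.01,"y": 0.07,"z": 0.36,"twist": 0},{"hand": 0.6,"x": 0.01,"y": 0.07,"z": 0.38,"twist": 0},{"hand": 0.6,"x": 0.01,"y": 0.07,"z": 0.39,"twist": 0},{"hand": 0.6,"x": 0.01,"y": 0.07,"z": 0.397,"twist": 0},{"hand": 0.6,"x": 0.01,"y": 0.07,"z": 0.402,"twist": 0},{"hand": 0.6,"x": 0.01,"y": 0.07,"z": 0.406,"twist": 0},{"hand": 0.6,"x": 0.01,"y": 0.07,"z": 0.408,"twist": 0}]'

```text
time: 7.7
position: [0.4764, -0.0017, 0.0101]
orientation: [[0.998, -0.062, 0.001], [-0.062, -0.998, -0.0], [0.001, -0.0, -1.0]]
force: [0.1, 0.4, -1.4]
grip_width: 0.0599
grasp_force: 20.0
```

move_arm --deltas '[{"hand": 0.6,"x": 0,"y": 0,"z": 0.002,"twist": 0},{"hand": 0.6,"x": 0,"y": 0,"z": 0.002,"twist": 0}]'

```text
time: 7.9
position: [0.4764, -0.0017, 0.0095]
orientation: [[0.998, -0.062, 0.0], [-0.062, -0.998, -0.0], [0.0, 0.0, -1.0]]
force: [-0.5, -0.4, 1.2]
grip_width: 0.06
grasp_force: 20.0
```

move_arm --deltas '[{"hand": 0.3,"x": 0,"y": 0,"z": 0,"twist": 0},{"hand": 0.2,"x": 0,"y": 0,"z": 0,"twist": 0},{"hand": 0.1,"x": 0,"y": 0,"z": 0,"twist": 0},{"hand": 0,"x": 0,"y": 0,"z": 0,"twist": 0},{"hand": 0,"x": 0,"y": 0,"z": 0,"twist": 0},{"hand": 0,"x": 0,"y": 0,"z": -0.1,"twist": 0},{"hand": 0,"x": 0,"y": 0,"z": -0.25,"twist": 0},{"hand": 0,"x": 0,"y": 0,"z": -0.4,"twist": 0},{"hand": 0,"x": 0,"y": 0,"z": -0.5,"twist": 0},{"hand": 0,"x": 0,"y": 0,"z": -0.5,"twist": 0}]'

```text
time: 8.9
position: [0.4777, -0.0018, 0.1639]
orientation: [[0.998, -0.062, 0.006], [-0.062, -0.998, -0.0], [0.006, -0.0, -1.0]]
force: [-0.4, -0.1, -0.0]
grip_width: 0.0931
grasp_force: 0.0
```

```bash
python3 -c "
from geo import *
from rig import viewer
import cv2
t=viewer.grab_frame('top')['image'][:,:,::-1];s=viewer.grab_frame('side')['image'][:,:,::-1]
cv2.imwrite('pics/mat.png',np.hstack([cv2.resize(t[180:300,130:370],(480,240),interpolation=2),cv2.resize(s[300:400,220:353],(320,240),interpolation=2)]))
chain([(.476,.27,.16,-3.5),(.497,.3183,.16,-3.5)])"
```

```text
at [ 4.7630e-01 -1.7000e-03  1.5930e-01 -3.5637e+00] t 9.0 F [-0.01 -0.19 -0.55] w 0.0931 g 0.0
x -0.0572 y -0.9039 z -0.0025 twist -0.0007
x 0.0600 y -0.1650 z -0.0000 twist 0.0000
```

View pics/mat.png

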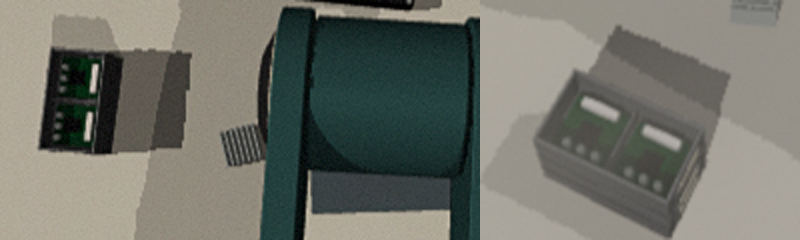

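```bash
python3 -c "
from geo import *
P=back('top',[(156.5,204.5),(183.5,206.5),(178.5,256.5),(150,254)],.075);print(P.mean(0),P)
chain([(.497,.318,.06,-3.5),(.497,.318,.05,-3.5)],(.497,.318,.16,-3.5))"
```

```text
[0.49759706 0.31662615 0.075     ] [[0.5526148  0.34156932 0.075     ]
 [0.54837578 0.28399713 0.075     ]
 [0.44203431 0.29051206 0.075     ]
 [0.44736334 0.35042607 0.075     ]]
x 0.0000 y -0.0000 z 0.3333 twist 0.0000
x 0.0000 y -0.0000 z 0.0333 twist 0.0000
```

move_arm --deltas '[{"hand": 0,"x": -0.057,"y": -0.904,"z": 0,"twist": 0},{"hand": 0,"x": -0.057,"y": -0.904,"z": 0,"twist": 0},{"hand": 0,"x": -0.057,"y": -0.904,"z": 0,"twist": 0},{"hand": 0,"x": -0.057,"y": -0.904,"z": 0,"twist": 0},{"hand": 0,"x": -0.057,"y": -0.904,"z": 0,"twist": 0},{"hand": 0,"x": -0.057,"y": -0.904,"z": 0,"twist": 0},{"hand": 0,"x": -0.057,"y": -0.904,"z": 0,"twist": 0}]'

```text
time: 9.7
position: [0.4749, 0.2723, 0.1569]
orientation: [[0.998, -0.059, -0.003], [-0.059, -0.998, -0.001], [-0.003, 0.001, -1.0]]
force: [0.4, -0.5, -0.3]
grip_width: 0.0929
grasp_force: 0.0
```

move_arm --deltas '[{"hand": 0,"x": 0.06,"y": -0.165,"z": 0,"twist": 0},{"hand": 0,"x": 0.06,"y": -0.165,"z": 0,"twist": 0},{"hand": 0,"x": 0.06,"y": -0.165,"z": 0,"twist": 0}]'

```text
time: 10.0
position: [0.4968, 0.3179, 0.1573]
orientation: [[0.998, -0.062, -0.002], [-0.062, -0.998, -0.002], [-0.002, 0.002, -1.0]]
force: [-0.6, -0.9, 0.3]
grip_width: 0.0928
grasp_force: 0.0
```

```bash
python3 -c "
from geo import *
chain([(.497,.318,.05,-3.5)])"
```

```text
at [ 0.4968  0.3179  0.1573 -3.5312] t 10.0 F [-0.58 -0.93  0.26] w 0.0928 g 0.0
x 0.0008 y -0.0002 z 0.3578 twist -0.0004
```

move_arm --deltas '[{"hand": 0,"x": 0,"y": 0.003,"z": 0.1,"twist": 0},{"hand": 0,"x": 0,"y": 0.003,"z": 0.2,"twist": 0},{"hand": 0,"x": 0,"y": 0.003,"z": 0.28,"twist": 0},{"hand": 0,"x": 0,"y": 0.003,"z": 0.33,"twist": 0},{"hand": 0,"x": 0,"y": 0.003,"z": 0.36,"twist": 0},{"hand": 0,"x": 0,"y": 0.003,"z": 0.36,"twist": 0},{"hand": 0.15,"x": 0,"y": 0.003,"z": 0.36,"twist": 0},{"hand": 0.25,"x": 0,"y": 0.003,"z": 0.36,"twist": 0},{"hand": 0.3,"x": 0,"y": 0.003,"z": 0.36,"twist": 0},{"hand": 0.35,"x": 0,"y": 0.003,"z": 0.36,"twist": 0},{"hand": 0.5,"x": 0,"y": 0.003,"z": 0.36,"twist": 0},{"hand": 0.6,"x": 0,"y": 0.003,"z": 0.36,"twist": 0}]'

```text
time: 11.2
position: [0.4971, 0.3176, 0.0517]
orientation: [[0.998, -0.062, 0.0], [-0.062, -0.998, 0.0], [0.0, -0.0, -1.0]]
force: [-0.1, 1.5, 3.9]
grip_width: 0.0598
grasp_force: 20.0
```

move_arm --deltas '[{"hand": 0.6,"x": 0,"y": 0,"z": -0.01,"twist": 0},{"hand": 0.6,"x": 0,"y": 0,"z": -0.03,"twist": 0},{"hand": 0.6,"x": 0,"y": 0,"z": -0.06,"twist": 0},{"hand": 0.6,"x": 0,"y": 0,"z": -0.12,"twist": 0},{"hand": 0.6,"x": 0,"y": 0,"z": -0.2,"twist": 0},{"hand": 0.6,"x": 0,"y": 0,"z": -0.28,"twist": 0},{"hand": 0.6,"x": 0,"y": 0,"z": -0.34,"twist": 0},{"hand": 0.6,"x": 0,"y": 0,"z": -0.36,"twist": 0},{"hand": 0.6,"x": 0,"y": 0,"z": -0.36,"twist": 0}]'

```text
time: 12.1
position: [0.4972, 0.3175, 0.1599]
orientation: [[0.998, -0.062, 0.001], [-0.062, -0.998, 0.001], [0.001, -0.001, -1.0]]
force: [0.2, 1.2, -1.5]
grip_width: 0.0602
grasp_force: 20.0
```

```bash
python3 -c "
from geo import *
chain([(.5,.07,.157,-3.5),(.5,-.18,.157,5),(.497,-.292,.157,11.2)])"
```

```text
at [ 0.4972  0.3175  0.1599 -3.5641] t 12.1 F [ 0.21  1.2  -1.52] w 0.0602 g 19.986703097820282
x 0.0607 y 0.8229 z 0.0096 twist -0.0007
x 0.0509 y 0.8318 z -0.0000 twist -0.0989
x -0.0425 y 0.3710 z -0.0000 twist -0.0721
```

move_arm --deltas '[{"hand": 0.6,"x": 0.002,"y": 0.03,"z": 0,"twist": 0},{"hand": 0.6,"x": 0.006,"y": 0.1,"z": 0,"twist": 0},{"hand": 0.6,"x": 0.012,"y": 0.18,"z": 0,"twist": 0},{"hand": 0.6,"x": 0.02,"y": 0.27,"z": 0,"twist": 0},{"hand": 0.6,"x": 0.027,"y": 0.36,"z": 0,"twist": 0},{"hand": 0.6,"x": 0.034,"y": 0.45,"z": 0,"twist": 0},{"hand": 0.6,"x": 0.04,"y": 0.54,"z": 0,"twist": 0},{"hand": 0.6,"x": 0.046,"y": 0.63,"z": 0,"twist": 0},{"hand": 0.6,"x": 0.052,"y": 0.71,"z": 0,"twist": 0},{"hand": 0.6,"x": 0.058,"y": 0.78,"z": 0,"twist": 0},{"hand": 0.6,"x": 0.06,"y": 0.82,"z": 0,"twist": 0}]'

```text
time: 13.2
position: [0.4991, 0.069, 0.1581]
orientation: [[0.998, -0.063, -0.002], [-0.063, -0.998, -0.0], [-0.002, 0.0, -1.0]]
force: [-0.6, 0.4, -1.3]
grip_width: 0.0599
grasp_force: 20.0
```

move_arm --deltas '[{"hand": 0.6,"x": 0.002,"y": 0.05,"z": 0,"twist": -0.003},{"hand": 0.6,"x": 0.006,"y": 0.12,"z": 0,"twist": -0.01},{"hand": 0.6,"x": 0.012,"y": 0.2,"z": 0,"twist": -0.02},{"hand": 0.6,"x": 0.02,"y": 0.28,"z": 0,"twist": -0.03},{"hand": 0.6,"x": 0.027,"y": 0.36,"z": 0,"twist": -0.04},{"hand": 0.6,"x": 0.034,"y": 0.45,"z": 0,"twist": -0.05},{"hand": 0.6,"x": 0.04,"y": 0.54,"z": 0,"twist": -0.06},{"hand": 0.6,"x": 0.044,"y": 0.63,"z": 0,"twist": -0.07},{"hand": 0.6,"x": 0.047,"y": 0.71,"z": 0,"twist": -0.08},{"hand": 0.6,"x": 0.05,"y": 0.78,"z": 0,"twist": -0.09},{"hand": 0.6,"x": 0.05,"y": 0.83,"z": 0,"twist": -0.099}]'

```text
time: 14.3
position: [0.4986, -0.1798, 0.1583]
orientation: [[0.996, 0.086, -0.001], [0.086, -0.996, 0.0], [-0.001, -0.001, -1.0]]
force: [0.2, 1.1, -1.4]
grip_width: 0.0601
grasp_force: 20.0
```

```bash
python3 -c "
from geo import *
from rig import viewer
import cv2
t=viewer.grab_frame('top')['image'][:,:,::-1];s=viewer.grab_frame('side')['image'][:,:,::-1]
cv2.imwrite('pics/two.png',np.hstack([cv2.resize(t[190:270,130:210],(400,400),interpolation=2),cv2.resize(t[180:290,390:500],(400,400),interpolation=2)]));cv2.imwrite('pics/side_two.png',s)
chain([(.4965,-.292,.157,11.2),(.4965,-.292,.0295,11.2)])"
```

```text
at [ 0.4986 -0.1799  0.1583  4.8699] t 14.4 F [-0.31 -0.56 -1.48] w 0.0602 g 19.986289143562317
x -0.0387 y 0.3717 z 0.0042 twist -0.0737
x 0.0000 y 0.0000 z 0.4250 twist 0.0000
```

View pics/two.png

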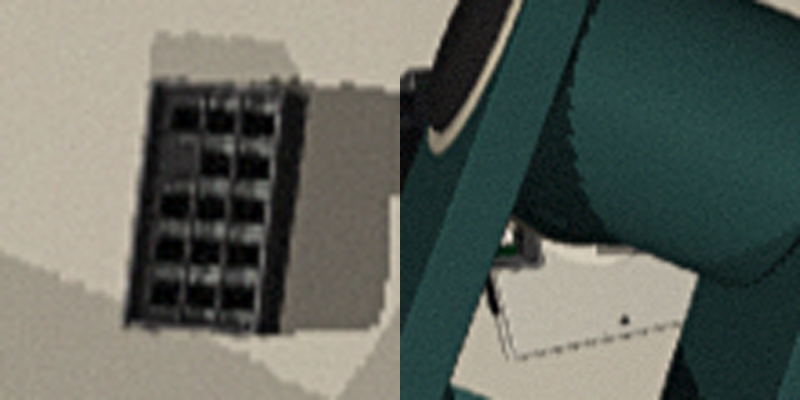

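move_arm --deltas '[{"hand": 0.6,"x": -0.005,"y": 0.05,"z": 0,"twist": -0.01},{"hand": 0.6,"x": -0.012,"y": 0.12,"z": 0,"twist": -0.025},{"hand": 0.6,"x": -0.02,"y": 0.2,"z": 0,"twist": -0.04},{"hand": 0.6,"x": -0.03,"y": 0.28,"z": 0,"twist": -0.055},{"hand": 0.6,"x": -0.035,"y": 0.34,"z": 0.03,"twist": -0.07},{"hand": 0.6,"x": -0.038,"y": 0.372,"z": 0.08,"twist": -0.074},{"hand": 0.6,"x": -0.038,"y": 0.372,"z": 0.14,"twist": -0.074},{"hand": 0.6,"x": -0.038,"y": 0.372,"z": 0.21,"twist": -0.074},{"hand": 0.6,"x": -0.038,"y": 0.372,"z": 0.28,"twist": -0.074},{"hand": 0.6,"x": -0.038,"y": 0.372,"z": 0.34,"twist": -0.074},{"hand": 0.6,"x": -0.038,"y": 0.372,"z": 0.38,"twist": -0.074},{"hand": 0.6,"x": -0.038,"y": 0.372,"z": 0.4,"twist": -0.074}]'

```text
time: 15.6
position: [0.4969, -0.2899, 0.0375]
orientation: [[0.981, 0.196, -0.002], [0.196, -0.981, 0.001], [-0.001, -0.001, -1.0]]
force: [-0.1, 0.2, -1.0]
grip_width: 0.0595
grasp_force: 20.0
```

```bash
python3 -c "
from geo import *
P=back('top',[(160.6,206),(186.8,207),(181.6,256.4),(155,255.4)],.043);print(P.mean(0),P)
chain([(.4965,-.292,.0295,11.2)])"
```

```text
[0.49772771 0.31825491 0.043     ] [[0.55310504 0.34342817 0.043     ]
 [0.55094801 0.28574243 0.043     ]
 [0.44230136 0.29306885 0.043     ]
 [0.44455641 0.35078019 0.043     ]]
at [ 0.4969 -0.2899  0.0375 11.3106] t 15.6 F [-0.1   0.19 -1.02] w 0.0595 g 19.986687898635864
x -0.0028 y 0.0064 z 0.0267 twist 0.0013
```

move_arm --deltas '[{"hand": 0.6,"x": 0,"y": 0.005,"z": 0.01,"twist": 0},{"hand": 0.6,"x": 0,"y": 0.005,"z": 0.016,"twist": 0},{"hand": 0.6,"x": 0,"y": 0.005,"z": 0.02,"twist": 0},{"hand": 0.6,"x": 0,"y": 0.005,"z": 0.023,"twist": 0},{"hand": 0.6,"x": 0,"y": 0.005,"z": 0.025,"twist": 0},{"hand": 0.6,"x": 0,"y": 0.005,"z": 0.025,"twist": 0}]'

```text
time: 16.2
position: [0.4977, -0.2924, 0.0319]
orientation: [[0.981, 0.196, 0.0], [0.196, -0.981, -0.0], [0.0, 0.0, -1.0]]
force: [0.0, 0.0, -0.3]
grip_width: 0.0598
grasp_force: 20.0
```

move_arm --deltas '[{"hand": 0.6,"x": 0,"y": 0,"z": 0.003,"twist": 0},{"hand": 0.6,"x": 0,"y": 0,"z": 0.005,"twist": 0},{"hand": 0.6,"x": 0,"y": 0,"z": 0.007,"twist": 0},{"hand": 0.6,"x": 0,"y": 0,"z": 0.007,"twist": 0}]'

```text
time: 16.6
position: [0.4977, -0.2923, 0.0297]
orientation: [[0.981, 0.196, 0.0], [0.196, -0.981, -0.0], [0.0, 0.0, -1.0]]
force: [0.1, -1.3, -0.8]
grip_width: 0.0597
grasp_force: 20.0
```

move_arm --deltas '[{"hand": 0.6,"x": 0,"y": 0,"z": 0.001,"twist": 0},{"hand": 0.6,"x": 0,"y": 0,"z": 0.002,"twist": 0},{"hand": 0.6,"x": 0,"y": 0,"z": 0.002,"twist": 0}]'

```text
time: 16.9
position: [0.4978, -0.2924, 0.0297]
orientation: [[0.981, 0.196, 0.0], [0.196, -0.981, -0.0], [0.0, 0.0, -1.0]]
force: [-2.5, 2.3, 6.3]
grip_width: 0.06
grasp_force: 20.0
```

move_arm --deltas '[{"hand": 0.3,"x": 0,"y": 0,"z": 0,"twist": 0},{"hand": 0.2,"x": 0,"y": 0,"z": 0,"twist": 0},{"hand": 0.1,"x": 0,"y": 0,"z": 0,"twist": 0},{"hand": 0,"x": 0,"y": 0,"z": 0,"twist": 0},{"hand": 0,"x": 0,"y": 0,"z": 0,"twist": 0},{"hand": 0,"x": 0,"y": 0,"z": -0.1,"twist": 0},{"hand": 0,"x": 0,"y": 0,"z": -0.25,"twist": 0},{"hand": 0,"x": 0,"y": 0,"z": -0.4,"twist": 0},{"hand": 0,"x": 0,"y": 0,"z": -0.45,"twist": 0},{"hand": 0,"x": 0,"y": 0,"z": -0.45,"twist": 0}]'

```text
time: 17.9
position: [0.4985, -0.2928, 0.1666]
orientation: [[0.981, 0.196, 0.003], [0.196, -0.981, -0.002], [0.003, 0.003, -1.0]]
force: [0.2, 0.6, -0.2]
grip_width: 0.0923
grasp_force: 0.0
```

```bash
python3 -c "
from geo import *
chain([(.4764,-.0017,.163,-3.56),(.4764,-.0017,.0095,-3.56)])"
```

```text
at [ 0.4985 -0.2928  0.1666 11.3062] t 17.9 F [ 0.22  0.61 -0.18] w 0.0923 g 0.0
x 0.1180 y -0.9660 z 0.0120 twist 0.1730
x 0.0000 y -0.0000 z 0.5117 twist 0.0000
```

move_arm --deltas '[{"hand": 0,"x": 0.118,"y": -0.966,"z": 0,"twist": 0.173},{"hand": 0,"x": 0.118,"y": -0.966,"z": 0,"twist": 0.173},{"hand": 0,"x": 0.118,"y": -0.966,"z": 0,"twist": 0.173},{"hand": 0,"x": 0.118,"y": -0.966,"z": 0,"twist": 0.173},{"hand": 0,"x": 0.118,"y": -0.966,"z": 0,"twist": 0.173},{"hand": 0,"x": 0.118,"y": -0.966,"z": 0,"twist": 0.173},{"hand": 0,"x": 0.118,"y": -0.966,"z": 0,"twist": 0.173},{"hand": 0,"x": 0.118,"y": -0.966,"z": 0,"twist": 0.173},{"hand": 0,"x": 0.118,"y": -0.966,"z": 0,"twist": 0.173},{"hand": 0,"x": 0.118,"y": -0.966,"z": 0,"twist": 0.173}]'

```text
time: 18.9
position: [0.4756, -0.0022, 0.1634]
orientation: [[0.998, -0.064, -0.001], [-0.064, -0.998, -0.0], [-0.001, 0.0, -1.0]]
force: [0.5, 0.3, -0.4]
grip_width: 0.093
grasp_force: 0.0
```

```bash
python3 -c "
from geo import *
chain([(.4764,-.0017,.0095,-3.56)])"
```

```text
at [ 4.7560e-01 -2.2000e-03  1.6340e-01 -3.6545e+00] t 18.9 F [ 0.45  0.32 -0.37] w 0.093 g 0.0
x 0.0027 y -0.0019 z 0.5130 twist -0.0011
```

move_arm --deltas '[{"hand": 0,"x": 0.003,"y": -0.002,"z": 0.12,"twist": 0},{"hand": 0,"x": 0.003,"y": -0.002,"z": 0.25,"twist": 0},{"hand": 0,"x": 0.003,"y": -0.002,"z": 0.37,"twist": 0},{"hand": 0,"x": 0.003,"y": -0.002,"z": 0.44,"twist": 0},{"hand": 0,"x": 0.003,"y": -0.002,"z": 0.49,"twist": 0},{"hand": 0,"x": 0.003,"y": -0.002,"z": 0.51,"twist": 0},{"hand": 0,"x": 0.003,"y": -0.002,"z": 0.51,"twist": 0},{"hand": 0.15,"x": 0.003,"y": -0.002,"z": 0.51,"twist": 0},{"hand": 0.25,"x": 0.003,"y": -0.002,"z": 0.51,"twist": 0},{"hand": 0.3,"x": 0.003,"y": -0.002,"z": 0.51,"twist": 0},{"hand": 0.5,"x": 0.003,"y": -0.002,"z": 0.51,"twist": 0},{"hand": 0.6,"x": 0.003,"y": -0.002,"z": 0.51,"twist": 0}]'

```text
time: 20.1
position: [0.4767, -0.0007, 0.0114]
orientation: [[0.998, -0.062, 0.001], [-0.062, -0.998, -0.0], [0.001, 0.0, -1.0]]
force: [-0.6, -0.5, 2.9]
grip_width: 0.0597
grasp_force: 20.0
```

move_arm --deltas '[{"hand": 0.6,"x": 0,"y": 0,"z": 0,"twist": 0},{"hand": 0.6,"x": 0,"y": 0,"z": 0,"twist": 0}]'

```text
time: 20.3
position: [0.4767, -0.0007, 0.0114]
orientation: [[0.998, -0.062, 0.0], [-0.062, -0.998, -0.0], [0.0, 0.0, -1.0]]
force: [-1.1, -0.8, 5.0]
grip_width: 0.0598
grasp_force: 20.0
```

move_arm --deltas '[{"hand": 0.6,"x": 0,"y": 0,"z": -0.01,"twist": 0},{"hand": 0.6,"x": 0,"y": 0,"z": -0.03,"twist": 0},{"hand": 0.6,"x": 0,"y": 0,"z": -0.07,"twist": 0},{"hand": 0.6,"x": 0,"y": 0,"z": -0.13,"twist": 0},{"hand": 0.6,"x": 0,"y": 0,"z": -0.2,"twist": 0},{"hand": 0.6,"x": 0,"y": 0,"z": -0.27,"twist": 0},{"hand": 0.6,"x": 0,"y": 0,"z": -0.34,"twist": 0},{"hand": 0.6,"x": 0,"y": 0,"z": -0.38,"twist": 0},{"hand": 0.6,"x": 0,"y": 0,"z": -0.4,"twist": 0},{"hand": 0.6,"x": 0,"y": 0,"z": -0.4,"twist": 0}]'

```text
time: 21.3
position: [0.4767, -0.0007, 0.1316]
orientation: [[0.998, -0.062, 0.001], [-0.062, -0.998, -0.0], [0.001, 0.0, -1.0]]
force: [-0.2, 0.8, -3.0]
grip_width: 0.0596
grasp_force: 20.0
```

```bash
python3 -c "
from geo import *
chain([(.49,.2877,.13,-3.56),(.4967,.3180,.13,-3.56)])"
```

```text
at [ 4.7670e-01 -7.0000e-04  1.3160e-01 -3.5655e+00] t 21.3 F [-0.17  0.82 -3.  ] w 0.0596 g 19.977107495069504
x -0.0155 y -0.9622 z 0.0052 twist -0.0001
x 0.0160 y -0.1022 z -0.0000 twist 0.0000
```

move_arm --deltas '[{"hand": 0.6,"x": 0,"y": -0.04,"z": 0,"twist": 0},{"hand": 0.6,"x": -0.002,"y": -0.12,"z": 0,"twist": 0},{"hand": 0.6,"x": -0.004,"y": -0.22,"z": 0,"twist": 0},{"hand": 0.6,"x": -0.006,"y": -0.32,"z": 0,"twist": 0},{"hand": 0.6,"x": -0.008,"y": -0.42,"z": 0,"twist": 0},{"hand": 0.6,"x": -0.01,"y": -0.52,"z": 0,"twist": 0},{"hand": 0.6,"x": -0.012,"y": -0.62,"z": 0,"twist": 0},{"hand": 0.6,"x": -0.014,"y": -0.72,"z": 0,"twist": 0},{"hand": 0.6,"x": -0.015,"y": -0.82,"z": 0,"twist": 0},{"hand": 0.6,"x": -0.015,"y": -0.9,"z": 0,"twist": 0},{"hand": 0.6,"x": -0.015,"y": -0.95,"z": 0,"twist": 0},{"hand": 0.6,"x": -0.015,"y": -0.962,"z": 0,"twist": 0}]'

```text
time: 22.5
position: [0.4894, 0.289, 0.1301]
orientation: [[0.998, -0.061, -0.001], [-0.061, -0.998, -0.001], [-0.001, 0.001, -1.0]]
force: [0.3, 0.2, -1.1]
grip_width: 0.0597
grasp_force: 20.0
```

move_arm --deltas '[{"hand": 0.6,"x": 0.004,"y": -0.03,"z": 0,"twist": 0},{"hand": 0.6,"x": 0.01,"y": -0.07,"z": 0,"twist": 0},{"hand": 0.6,"x": 0.016,"y": -0.1,"z": 0,"twist": 0},{"hand": 0.6,"x": 0.016,"y": -0.1,"z": 0.02,"twist": 0},{"hand": 0.6,"x": 0.016,"y": -0.1,"z": 0.07,"twist": 0},{"hand": 0.6,"x": 0.016,"y": -0.1,"z": 0.13,"twist": 0},{"hand": 0.6,"x": 0.016,"y": -0.1,"z": 0.18,"twist": 0},{"hand": 0.6,"x": 0.016,"y": -0.1,"z": 0.22,"twist": 0},{"hand": 0.6,"x": 0.016,"y": -0.1,"z": 0.24,"twist": 0},{"hand": 0.6,"x": 0.016,"y": -0.1,"z": 0.24,"twist": 0},{"hand": 0.6,"x": 0.016,"y": -0.1,"z": 0.24,"twist": 0}]'

```text
time: 23.6
position: [0.4969, 0.3174, 0.0595]
orientation: [[0.998, -0.062, 0.0], [-0.062, -0.998, 0.0], [0.0, -0.0, -1.0]]
force: [0.4, 0.1, -1.7]
grip_width: 0.0598
grasp_force: 20.0
```

```bash
python3 -c "
from geo import *
from rig import viewer
import cv2
t=viewer.grab_frame('top')['image'][:,:,::-1];s=viewer.grab_frame('side')['image'][:,:,::-1]
cv2.imwrite('pics/pre.png',np.hstack([cv2.resize(t[190:270,130:210],(400,400),interpolation=2),cv2.resize(s[310:400,230:320],(400,400),interpolation=2)]))
chain([(.4965,.3177,.0484,-3.56)])"
```

```text
at [ 0.497   0.3175  0.0599 -3.5636] t 23.7 F [ 1.06  0.1  -1.28] w 0.0596 g 19.977125823497772
x -0.0018 y -0.0006 z 0.0382 twist -0.0000
```

View pics/pre.png

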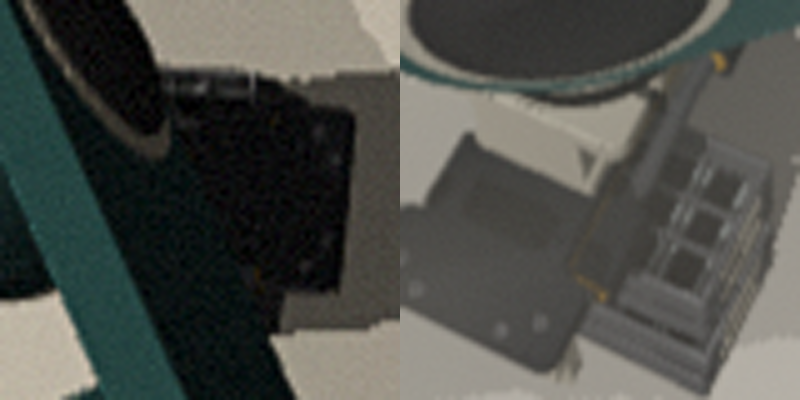

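The pair sits level just above the second tray and looks aligned. I'll lower it gently.

move_arm --deltas '[{"hand": 0.6,"x": 0,"y": 0,"z": 0.008,"twist": 0},{"hand": 0.6,"x": 0,"y": 0,"z": 0.016,"twist": 0},{"hand": 0.6,"x": 0,"y": 0,"z": 0.022,"twist": 0},{"hand": 0.6,"x": 0,"y": 0,"z": 0.026,"twist": 0},{"hand": 0.6,"x": 0,"y": 0,"z": 0.03,"twist": 0},{"hand": 0.6,"x": 0,"y": 0,"z": 0.033,"twist": 0},{"hand": 0.6,"x": 0,"y": 0,"z": 0.033,"twist": 0}]'

```text
time: 24.4
position: [0.4966, 0.3173, 0.049]
orientation: [[0.998, -0.062, -0.0], [-0.062, -0.998, -0.0], [-0.0, 0.0, -1.0]]
force: [0.1, -0.2, -1.7]
grip_width: 0.0601
grasp_force: 20.0
```

move_arm --deltas '[{"hand": 0.6,"x": 0,"y": 0,"z": 0.001,"twist": 0},{"hand": 0.6,"x": 0,"y": 0,"z": 0.002,"twist": 0},{"hand": 0.6,"x": 0,"y": 0,"z": 0.003,"twist": 0},{"hand": 0.6,"x": 0,"y": 0,"z": 0.003,"twist": 0}]'

```text
time: 24.8
position: [0.4967, 0.3173, 0.0484]
orientation: [[0.998, -0.062, 0.0], [-0.062, -0.998, 0.0], [0.0, -0.0, -1.0]]
force: [-0.7, -0.8, 0.7]
grip_width: 0.0594
grasp_force: 20.0
```

Contact came at exactly the height expected for a nested tray. I'll release and retreat.

move_arm --deltas '[{"hand": 0.3,"x": 0,"y": 0,"z": 0,"twist": 0},{"hand": 0.2,"x": 0,"y": 0,"z": 0,"twist": 0},{"hand": 0.1,"x": 0,"y": 0,"z": 0,"twist": 0},{"hand": 0,"x": 0,"y": 0,"z": 0,"twist": 0},{"hand": 0,"x": 0,"y": 0,"z": 0,"twist": 0},{"hand": 0,"x": 0,"y": 0,"z": -0.1,"twist": 0},{"hand": 0,"x": 0,"y": 0,"z": -0.25,"twist": 0},{"hand": 0,"x": 0,"y": 0,"z": -0.35,"twist": 0},{"hand": 0,"x": 0,"y": 0,"z": -0.35,"twist": 0}]'

```text
time: 25.7
position: [0.4981, 0.3181, 0.1583]
orientation: [[0.998, -0.062, 0.006], [-0.062, -0.998, 0.003], [0.006, -0.004, -1.0]]
force: [0.5, -0.2, -0.2]
grip_width: 0.0932
grasp_force: 0.0
```

```bash
python3 -c "
from geo import *
chain([(.60,.11,.155,-3.5),(.643,.058,.155,-3.5)])"
```

```text
at [ 0.4981  0.3181  0.1583 -3.566 ] t 25.7 F [ 0.55 -0.15 -0.16] w 0.0932 g 0.0
x 0.3822 y 0.6713 z 0.0109 twist -0.0008
x 0.1536 y 0.1643 z -0.0000 twist 0.0000
```

move_arm --deltas '[{"hand": 0.5,"x": 0.382,"y": 0.671,"z": 0.01,"twist": 0},{"hand": 0.8,"x": 0.382,"y": 0.671,"z": 0.01,"twist": 0},{"hand": 1,"x": 0.382,"y": 0.671,"z": 0.01,"twist": 0},{"hand": 1,"x": 0.382,"y": 0.671,"z": 0.01,"twist": 0},{"hand": 1,"x": 0.382,"y": 0.671,"z": 0.01,"twist": 0},{"hand": 1,"x": 0.382,"y": 0.671,"z": 0.01,"twist": 0},{"hand": 1,"x": 0.382,"y": 0.671,"z": 0.01,"twist": 0}]'

```text
time: 26.4
position: [0.5984, 0.1088, 0.1494]
orientation: [[0.998, -0.064, -0.001], [-0.064, -0.998, 0.0], [-0.001, -0.0, -1.0]]
force: [0.4, 0.7, -0.2]
grip_width: 0.0415
grasp_force: 0.0
```

move_arm --deltas '[{"hand": 1,"x": 0.154,"y": 0.161,"z": 0.05,"twist": 0},{"hand": 1,"x": 0.154,"y": 0.161,"z": 0.1,"twist": 0},{"hand": 1,"x": 0.154,"y": 0.161,"z": 0.15,"twist": 0},{"hand": 1,"x": 0.154,"y": 0.161,"z": 0.2,"twist": 0},{"hand": 1,"x": 0.154,"y": 0.161,"z": 0.2,"twist": 0},{"hand": 1,"x": 0.154,"y": 0.161,"z": 0.2,"twist": 0}]'

```text
time: 27.0
position: [0.6412, 0.0593, 0.0905]
orientation: [[0.998, -0.061, -0.0], [-0.061, -0.998, 0.0], [-0.0, -0.0, -1.0]]
force: [-0.2, 1.3, 1.4]
grip_width: 0.0008
grasp_force: 0.0
```

```bash
python3 -c "
from geo import *
from rig import viewer
import cv2
t=viewer.grab_frame('top')['image'][:,:,::-1];s=viewer.grab_frame('side')['image'][:,:,::-1]
a=cv2.resize(t[190:270,130:210],(400,400),interpolation=2);b=cv2.resize(s[310:400,230:320],(400,400),interpolation=2)
c=cv2.resize(s[180:260,220:300],None,fx=2.5,fy=2.5,interpolation=2);d=cv2.resize(t[120:200,260:340],None,fx=2.5,fy=2.5,interpolation=2);e=cv2.resize(t[180:280,395:495],(200,200),interpolation=2);f=cv2.resize(s[130:210,320:420],(200,200),interpolation=2)
cv2.imwrite('pics/after.png',np.vstack([np.hstack([a,b]),np.hstack([c,d,e,f])]))
chain([(.643,.059,.05,-3.5)])
print(proj('side',[(.6434,.0589,.045)]))"
```

```text
at [ 0.6417  0.0589  0.0914 -3.5151] t 27.1 F [0.07 0.3  0.99] w 0.0002 g 0.0
x 0.0042 y -0.0006 z 0.1379 twist -0.0002
[[268.3025535  234.34674561]]
```

View pics/after.png

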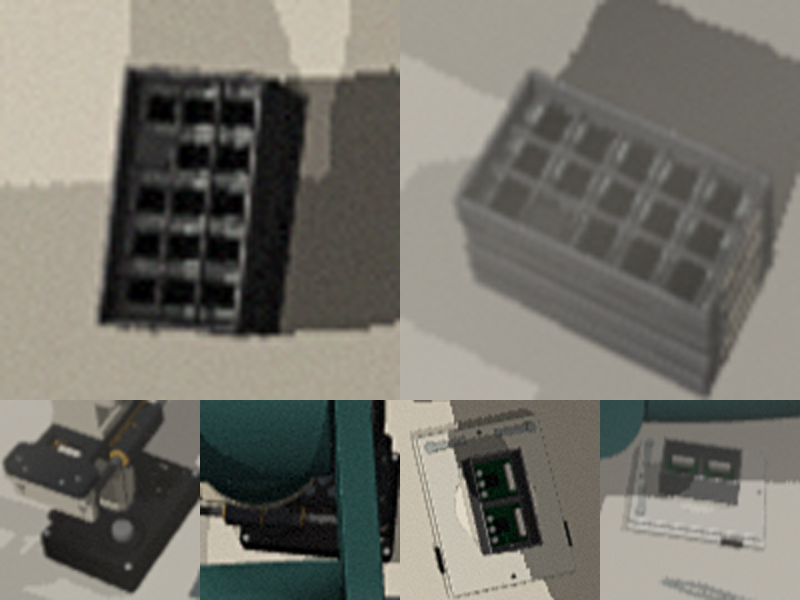

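The stack is whole and nested, the deep tray sits centred on the stage, and the key in the side view is near (269,232), matching my estimate. Now I'll press it.

move_arm --deltas '[{"hand": 1,"x": 0.004,"y": 0,"z": 0.05,"twist": 0},{"hand": 1,"x": 0.004,"y": 0,"z": 0.09,"twist": 0},{"hand": 1,"x": 0.004,"y": 0,"z": 0.115,"twist": 0},{"hand": 1,"x": 0.004,"y": 0,"z": 0.125,"twist": 0},{"hand": 1,"x": 0.004,"y": 0,"z": 0.132,"twist": 0},{"hand": 1,"x": 0.004,"y": 0,"z": 0.132,"twist": 0},{"hand": 1,"x": 0.004,"y": 0,"z": 0.132,"twist": 0}]'

```text
time: 27.8
position: [0.6425, 0.0581, 0.052]
orientation: [[0.998, -0.062, -0.001], [-0.062, -0.998, 0.0], [-0.001, -0.0, -1.0]]
force: [-12.3, -0.2, 17.5]
grip_width: 0.0008
grasp_force: 9.3
```

move_arm --deltas '[{"hand": 1,"x": 0,"y": 0,"z": 0.006,"twist": 0},{"hand": 1,"x": 0,"y": 0,"z": 0.012,"twist": 0},{"hand": 1,"x": 0,"y": 0,"z": 0.012,"twist": 0}]'

```text
time: 28.1
position: [0.6428, 0.0581, 0.0515]
orientation: [[0.998, -0.062, 0.0], [-0.062, -0.998, 0.0], [0.0, -0.0, -1.0]]
force: [-27.9, -0.9, 46.8]
grip_width: 0.0005
grasp_force: 23.6
```

move_arm --deltas '[{"hand": 1,"x": 0,"y": 0,"z": -0.012,"twist": 0},{"hand": 1,"x": 0,"y": 0,"z": -0.016,"twist": 0},{"hand": 1,"x": 0,"y": 0,"z": -0.016,"twist": 0}]'

```text
time: 28.4
position: [0.643, 0.0581, 0.0523]
orientation: [[0.998, -0.062, 0.001], [-0.062, -0.998, 0.0], [0.001, -0.0, -1.0]]
force: [-0.7, 0.1, 5.2]
grip_width: 0.0001
grasp_force: 2.4
```

move_arm --deltas '[{"hand": 1,"x": 0,"y": 0,"z": -0.007,"twist": 0},{"hand": 1,"x": 0,"y": 0,"z": -0.007,"twist": 0}]'

```text
time: 28.6
position: [0.643, 0.0581, 0.0541]
orientation: [[0.998, -0.062, 0.0], [-0.062, -0.998, 0.0], [0.0, -0.0, -1.0]]
force: [0.5, 0.3, 3.0]
grip_width: 0.0006
grasp_force: 1.7
```

```bash
python3 -c "
from geo import *
from rig import viewer
import cv2
t=viewer.grab_frame('side')['image'][:,:,::-1]
cv2.imwrite('pics/key.png',cv2.resize(t[190:260,225:305],None,fx=8,fy=8,interpolation=2))
chain([])
print(proj('side',[(.6425,.0581,.045),(.6425,.0581,.053),(.6525,.0581,.045),(.6425,.0681,.045)]))"
```

```text
at [ 0.643   0.0581  0.054  -3.567 ] t 28.65 F [1.32 1.27 3.89] w 0.0005 g 1.7969652358442545
[[268.80803627 234.2015704 ]
 [268.49752359 232.01201357]
 [264.8790892  232.99925711]
 [266.90897097 237.39386456]]
```

View pics/key.png

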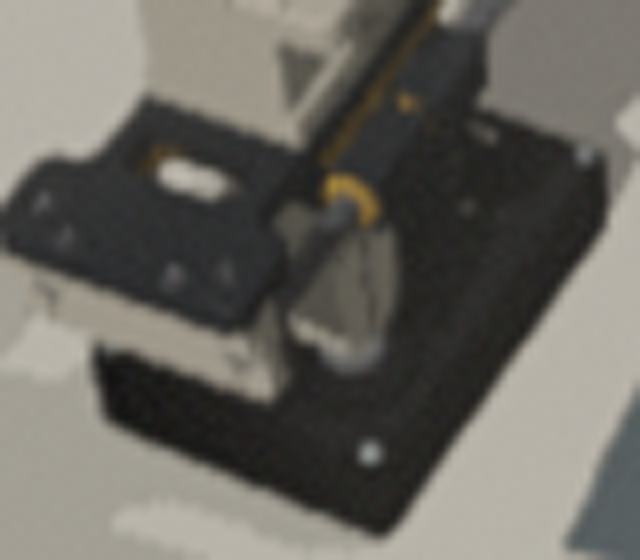

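The fingertips are on the key: it springs, with 5.2 N at the bottom (z ≈ 0.0523) and 3 N 2 mm higher. I'll hold it down for about 3.3 s, then let go.

move_arm --deltas '[{"hand": 1,"x": 0,"y": 0,"z": 0.008,"twist": 0},{"hand": 1,"x": 0,"y": 0,"z": 0.008,"twist": 0},{"hand": 1,"x": 0,"y": 0,"z": 0.008,"twist": 0},{"hand": 1,"x": 0,"y": 0,"z": 0.008,"twist": 0},{"hand": 1,"x": 0,"y": 0,"z": 0.008,"twist": 0},{"hand": 1,"x": 0,"y": 0,"z": 0.008,"twist": 0},{"hand": 1,"x": 0,"y": 0,"z": 0.008,"twist": 0},{"hand": 1,"x": 0,"y": 0,"z": 0.008,"twist": 0},{"hand": 1,"x": 0,"y": 0,"z": 0.008,"twist": 0},{"hand": 1,"x": 0,"y": 0,"z": 0.008,"twist": 0},{"hand": 1,"x": 0,"y": 0,"z": 0.008,"twist": 0},{"hand": 1,"x": 0,"y": 0,"z": 0.008,"twist": 0}]'

```text
time: 29.85
position: [0.643, 0.0581, 0.0521]
orientation: [[0.998, -0.062, 0.001], [-0.062, -0.998, 0.0], [0.001, -0.0, -1.0]]
force: [-1.8, 0.6, 11.6]
grip_width: 0.0007
grasp_force: 5.7
```

move_arm --deltas '[{"hand": 1,"x": 0,"y": 0,"z": 0.001,"twist": 0},{"hand": 1,"x": 0,"y": 0,"z": 0.001,"twist": 0},{"hand": 1,"x": 0,"y": 0,"z": 0.001,"twist": 0},{"hand": 1,"x": 0,"y": 0,"z": 0.001,"twist": 0},{"hand": 1,"x": 0,"y": 0,"z": 0.001,"twist": 0},{"hand": 1,"x": 0,"y": 0,"z": 0.001,"twist": 0},{"hand": 1,"x": 0,"y": 0,"z": 0.001,"twist": 0},{"hand": 1,"x": 0,"y": 0,"z": 0.001,"twist": 0},{"hand": 1,"x": 0,"y": 0,"z": 0.001,"twist": 0},{"hand": 1,"x": 0,"y": 0,"z": 0.001,"twist": 0},{"hand": 1,"x": 0,"y": 0,"z": 0.001,"twist": 0},{"hand": 1,"x": 0,"y": 0,"z": 0.001,"twist": 0}]'

```text
time: 31.05
position: [0.6431, 0.0581, 0.0521]
orientation: [[0.998, -0.062, 0.001], [-0.062, -0.998, 0.0], [0.001, -0.0, -1.0]]
force: [-4.6, 1.1, 13.1]
grip_width: 0.0005
grasp_force: 6.9
```

move_arm --deltas '[{"hand": 1,"x": 0,"y": 0,"z": 0,"twist": 0},{"hand": 1,"x": 0,"y": 0,"z": 0,"twist": 0},{"hand": 1,"x": 0,"y": 0,"z": 0,"twist": 0},{"hand": 1,"x": 0,"y": 0,"z": 0,"twist": 0},{"hand": 1,"x": 0,"y": 0,"z": 0,"twist": 0},{"hand": 1,"x": 0,"y": 0,"z": 0,"twist": 0},{"hand": 1,"x": 0,"y": 0,"z": 0,"twist": 0},{"hand": 1,"x": 0,"y": 0,"z": 0,"twist": 0},{"hand": 1,"x": 0,"y": 0,"z": 0,"twist": 0}]'

```text
time: 31.95
position: [0.6431, 0.0581, 0.0521]
orientation: [[0.998, -0.062, 0.001], [-0.062, -0.998, 0.0], [0.001, -0.0, -1.0]]
force: [-3.3, -0.0, 13.8]
grip_width: 0.0003
grasp_force: 6.9
```

move_arm --deltas '[{"hand": 1,"x": 0,"y": 0,"z": -0.02,"twist": 0},{"hand": 1,"x": 0,"y": 0,"z": -0.06,"twist": 0},{"hand": 1,"x": 0,"y": 0,"z": -0.15,"twist": 0},{"hand": 1,"x": 0,"y": 0,"z": -0.25,"twist": 0},{"hand": 1,"x": 0,"y": 0,"z": -0.3,"twist": 0},{"hand": 1,"x": 0,"y": 0,"z": -0.3,"twist": 0},{"hand": 1,"x": 0,"y": 0,"z": -0.3,"twist": 0},{"hand": 1,"x": 0,"y": 0,"z": -0.3,"twist": 0}]'

```text
time: 32.75
position: [0.6422, 0.0581, 0.1394]
orientation: [[0.998, -0.062, -0.002], [-0.062, -0.998, -0.0], [-0.002, 0.0, -1.0]]
force: [0.7, -0.2, -0.6]
grip_width: 0.0006
grasp_force: 0.0
```

```bash
python3 -c "
from rig import job
print(job.job_done())"
```

```text
the job is handed in; nothing more can be done
None
```

I handed the job in at about 33 s: the deep tray is on the middle of the stage, the two upper trays are nested back on the lower two, and the light key was held down for about 3 s and released; the result wasn't reported back.

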